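# Drive the hinge pin out into the catch tray

## Task

Slide the catch tray by its handle under the hinge block so that it sits flat beneath the hole, then take the punch from its stand and push the hinge pin right down through the hole with it so that the pin drops into the tray. Put the punch back upright and fully home in its stand, leaving the pin in the tray on the bench and the other things on the bench where they are.

Things in the scene. Friction and masses are not known exactly. Their poses are not given: they have to be found in the camera images.
- hole (a point): Mouth of the vertical hole in the hinge fixture, at the top face of the steel knuckle block, 82 mm above the bench; z up. The hole is 11 mm wide and goes through to the block's underside, 52 mm above the bench. Below is an open passage, 134 mm wide (x) between the legs, running along this point's y, open at both ends.
- hinge: Hinge fixture, bolted down: a grey bridge with a bare dark steel knuckle block (50 along x, 56 along y, 30 mm tall) in its middle; origin on the bench under the hole. Arms 64 mm high, legs and feet reach 103 mm either side along x, 25 mm along y. Spring balls 8 to 16 mm below the hole's mouth grip the pin; they leave 9 mm free, so the punch tip passes.
- pin_center (a point): Centre of the steel hinge pin: plain cylinder 10 mm across, 36 mm long, 25 g, axis z. It starts upright in the hole, its top 4 mm proud of the block, its centre 14 mm below the mouth. A steady downward push of about 5 to 10 N moves it; it falls freely once its top is about 17 mm below the mouth.
- tray_center (a point): Catch tray, centre of its box, 14 mm above its underside: square aluminium tray 80 x 80 x 28 mm, walls and floor 3 mm, 0.25 kg, loose on the bench, z up. Its steel bar handle sticks out along its own -y, which at the start points to the robot's right (within 0.4 rad), away from the fixture. It passes under the block with 24 mm to spare.
- tray_grip (a point): Place to grip the tray's handle, 110 mm from the tray's centre along its -y, 20 mm above its underside: bar 14 mm wide (tray's x), 12 mm tall (14 to 26 mm above the bench), along y out to 152 mm from the tray's centre, with a foot down to the bench at its outer end.
- punch_grip (a point): Grip of the drift punch, on its axis, 90 mm above its tip end: round knurled steel handle 20 mm across, 54 to 124 mm above the tip end; below it a collar 33 mm across (48 to 54), a shank 12 mm across (40 to 48), then the slim flat tip 6 mm across, 40 mm long. 0.13 kg. z runs tip to handle. It starts upright in its stand, collar on its top.
- punch_tip (a point): Centre of the flat end of the punch's tip, 90 mm below punch_grip along the punch's z.
- stand_mouth (a point): Punch stand, fixed: centre of its hole at its top face, 60 mm above the bench. White block 56 x 56 x 60 mm, one round hole 25 mm across, 55 mm deep. The punch is home upright with its collar resting on this face (tip 48 mm below it, punch_grip 42 mm above). Left of the fixture, in one of two places.
- jar: Bystander: white plastic screw-cap jar, 50 mm across, 70 mm tall; it stands left of the hinge fixture, in one of two places that it may swap with the punch stand; origin at the centre of its underside.
- beaker: Bystander: glass beaker, 64 mm across, 75 mm tall, beyond the fixture; origin at the centre of its underside.
- tape: Bystander: roll of pale tape lying flat, 84 mm across, 19 mm tall; origin at the centre of its underside.
- vial: Bystander: small amber vial, 28 mm across, 45 mm tall; origin at the centre of its underside.
- pin: The same pin; origin at the centre of its lower end.
- tray: The same tray; origin at the centre of the underside of its box.
- punch: The same punch; origin at its tip end.
Not all that is in view belongs to the job. Leave any green or orange look-alike of the hinge alone.

How it is judged:
By the outcome, as a careful person would: the job done as asked, in the order asked, and still so for the second after the job is handed in, with the robot touching nothing.
It also fails if it takes over 67 s, if anything falls off the work surface, if the arm or the gripper's body presses on something with over 40 N, if the wrist force passes 120 N, or if a joint passes its speed limit or range.

## Robot

A 6-joint arm with a two-finger parallel gripper is mounted at the origin on the work surface. World frame = base frame: x ahead of the robot, y to its left, z up, the work surface at z = 0. Lengths are in m, angles in rad, forces in N, time in s.
With the tool pointing down it reaches from about 0.2 to 0.875 m from the base axis. Payload 3.4 kg.
Tool frame: the origin (TCP) lies between the finger pads; the fingertips stand 25 mm ahead of it and the grasp point (between the pads) lies 6 mm ahead of it (r.nose_length is the z of the fingertips in the tool frame, in m); z points along the fingers, x is the direction in which the jaws open and shut, and the axes are right-handed (so a half turn about z gives the same grasp; the last joint's range is limited). The gripper opens to 94 mm and grips with 3 to 60 N. Pads are 16 mm wide; open, the fingers measure 119 mm over their backs; the gripper's body (75 mm by 177 mm) begins 78 mm behind the grasp point.
Start: joints at [1.141, 0.276, 1.505, -0, 1.361, -0.121], TCP at [0.175, 0.548, 0.23] pointing down, gripper open.
Joint ranges: [-2.89, 2.89], [-0.75, 2.08], [0.22, 2.7], [-1.18, 4.32], [0.11, 2.71], [-2.7, 2.7]. Speed limits (rad/s): [2.57, 2.57, 3.14, 3.14, 3.14, 3.14].

## Interface

Orientations are given as a unit quaternion [w, x, y, z].
In Python, from plant import r, gripper_to, inverse_kinematics, vision, models, telemetry gives the robot as it stands. Calls block until the motion is done:
- r.move_to(position, orientation): joint-space move of the TCP to a pose.
- r.move_l(position, rot=None, vel=0.15, guard=None): straight line of the TCP; rot=None keeps the orientation; vel is the mean speed in m/s. With guard (N) it stops when the force on the tool has changed by that much, and returns True; else False.
- r.movej(angles): joint-space move.
- gripper_to(opening, f_grip=None): finger opening in m; f_grip is the grip in N (None keeps the last); returns when the fingers have stopped.
- r.hold(seconds).
- inverse_kinematics(position, orientation): joint angles nearest the present ones, or None.
- vision.snapshot(name): name is "side" or "top"; returns the picture (400x640x3 uint8, red, green, blue); there is no depth.
- vision.get_calibration(name): a dict with "fx", "fy", "cx", "cy" (pixels), "position" and "orientation" of the camera in the world. Camera axes: x right, y down, z forward; pixel columns grow to the right and rows downward; lengths in m; the calibration is good to about 2 mm. A picture is of the moment at which its call begins. get_calibration takes no time and is no camera call.
A pose or a line that the arm cannot do raises r.PlanningError and nothing moves.
- r.sign_off(): hands the job in, once; it reports no verdict.
Trained networks look in the newest picture that a camera, given by its name, has taken for a name from the list of things; names that differ only in an ending like _2 or _b are one class to them, and where a whole thing is asked for, a point or a joint stands for the part that bears it (a point fixed in the world has none). Each returns a list of dicts, best first, with "score" (0 to 1); they miss things now and then, are a little off and sometimes report something else, mostly with a low value. They report only what shows in the picture. A call takes as long as a camera call. They do not tell look-alikes from the thing itself.
- models.boxes_of(thing, camera): "at" ([x, y, z] in m, in world coordinates, good to about 4 mm: the middle of the surface that is visible of it).
- models.regions_of(thing, camera): "pixels" (400x640 bool, what is visible of it).
- models.mark_of(thing, camera): "at" ([x, y, z] in m, in world coordinates, good to about 4 mm: a listed point, or the origin of a listed thing).
Readings, each from a call of its own:
- telemetry.current_t(): time.
- telemetry.current_joints(): joint angles.
- telemetry.current_dq(): joint speeds.
- telemetry.current_joint_efforts(): joint torques, N m.
- telemetry.current_ee_pos(): TCP position.
- telemetry.current_tool_rot(): TCP orientation.
- telemetry.current_wrist_force(): force on the tool from outside, world axes, zero at the start.
- telemetry.current_torque(): the same for the moment, N m.
- telemetry.current_opening(): finger opening in m.
Only numpy, scipy, OpenCV 4.12 (cv2) and the standard library are available. Lean on these libraries where they do the work, as an engineer would, in place of code of your own. Each camera call takes 0.05 s, during which the arm holds its last target.

## Working session

There is one attempt and no reset: what is moved stays moved. The work goes in short steps, each a Python script; the robot and the scene stay as the last script left them, time stands still between calls to the robot, and variables do not carry over. Pictures are saved under pics/ and viewed, and the job is handed in when it is done.

```bash
ls; mkdir -p pics
python3 - <<'E'
from plant import r, vision, models, telemetry
import cv2
for c in ("top","side"):
    im=vision.snapshot(c); cv2.imwrite(f"pics/{c}0.png",im[:,:,::-1])
    k=vision.get_calibration(c); print(c,k)
    for t in ["hole","hinge","pin_center","tray_center","tray_grip","punch_grip","stand_mouth","jar","beaker","tape","vial"]:
        for d in models.mark_of(t,c)[:3]: print(c,t,[round(float(v),4) for v in d["at"]],round(float(d["score"]),2))
print(telemetry.current_t(),r.nose_length)
E
```

```text
pics
top {'fx': 374.4922074128715, 'fy': 374.4922074128715, 'cx': 319.5037161198256, 'cy': 203.6687658022207, 'position': array([ 0.43413019, -0.00449365,  0.96836565]), 'orientation': array([ 0.04777425, -0.69797797,  0.71373909, -0.03347973])}
top hole [0.2812, 0.2636, 0.0788] 0.89
top hole [0.3206, -0.2378, 0.0839] 0.61
top hole [0.5229, 0.0865, 0.0817] 0.58
top hinge [0.5197, 0.0866, -0.0022] 0.95
top hinge [0.3268, -0.2313, 0.0025] 0.63
top hinge [0.2875, 0.2647, -0.001] 0.57
top tray_center [0.5094, -0.1752, 0.0145] 0.84
top tray_grip [0.502, -0.2872, 0.0221] 0.59
top punch_grip [0.4859, 0.2884, 0.1066] 0.65
top punch_grip [0.7421, -0.2173, -0.003] 0.2
top stand_mouth [0.4841, 0.2871, 0.0612] 0.56
top jar [0.6485, 0.2817, -0.0007] 0.67
top beaker [0.7573, -0.0234, 0.001] 0.89
top tape [0.7602, 0.2075, -0.0005] 0.59
top tape [0.5102, -0.1769, 0.0053] 0.49
top vial [0.7421, -0.2163, -0.0017] 0.51
side {'fx': 430.83450784233116, 'fy': 430.83450784233116, 'cx': 316.4561377227622, 'cy': 198.23321294394268, 'position': array([0.24040632, 0.502331  , 0.78619664]), 'orientation': array
[... 172 characters left out ...]
.66
side hinge [0.3217, -0.2407, -0.0002] 0.96
side hinge [0.5241, 0.0893, -0.0014] 0.62
side hinge [0.2854, 0.2617, 0.0002] 0.57
side pin_center [0.518, 0.091, 0.068] 0.56
side tray_center [0.7443, -0.2142, 0.002] 0.69
side tray_center [0.4858, 0.286, 0.0101] 0.45
side tray_grip [0.4932, -0.2859, 0.0249] 0.7
side tray_grip [0.5185, 0.0876, 0.0816] 0.44
side punch_grip [0.4842, 0.2867, 0.1027] 0.65
side stand_mouth [0.4834, 0.2858, 0.0616] 0.67
side jar [0.6491, 0.2823, -0.0019] 0.68
side jar [0.7434, -0.2143, 0.0044] 0.2
side beaker [0.7589, -0.0205, 0.0007] 0.69
side beaker [0.5231, 0.0914, 0.0523] 0.46
side tape [0.767, 0.2103, 0.0] 0.86
side vial [0.7454, -0.2155, -0.0002] 0.48
1.2 0.025
```

View pics/top0.png

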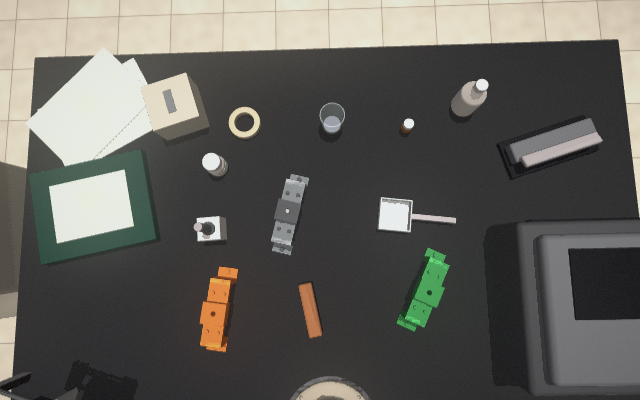

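View pics/side0.png

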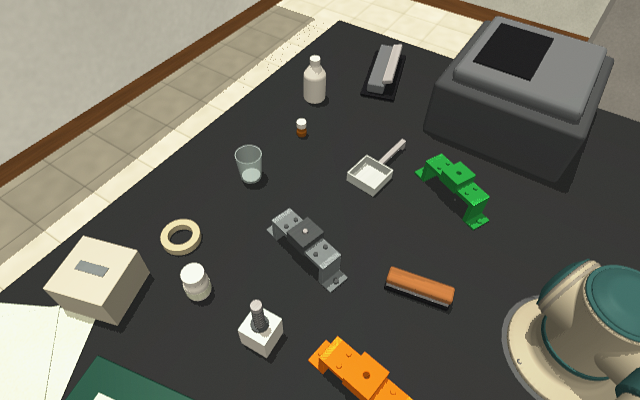

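Three hinge-like things in top view: orange (215,310), green (430,290), grey with a dark block and bright pin (288,212). The grey one fits the description, so I'll confirm it with a crop and measure yaws.

```bash
cat > h.py <<'E'
import numpy as np, cv2
from scipy.spatial.transform import Rotation as R
from plant import r, gripper_to, inverse_kinematics, vision, models, telemetry
def cal(c):
    k=vision.get_calibration(c); q=k["orientation"]
    return k,R.from_quat([q[1],q[2],q[3],q[0]]).as_matrix(),np.array(k["position"])
def p2w(c,uv,z):
    k,M,p=cal(c); uv=np.atleast_2d(uv).astype(float)
    d=np.c_[(uv[:,0]-k["cx"])/k["fx"],(uv[:,1]-k["cy"])/k["fy"],np.ones(len(uv))]@M.T
    return p+d*((z-p[2])/d[:,2])[:,None]
def w2p(c,P):
    k,M,p=cal(c); q=(np.atleast_2d(P)-p)@M
    return np.c_[q[:,0]/q[:,2]*k["fx"]+k["cx"],q[:,1]/q[:,2]*k["fy"]+k["cy"]]
def crop(c,P,name,w=60,s=8,im=None):
    im=vision.snapshot(c) if im is None else im
    u,v=w2p(c,P)[0].astype(int); x0=max(0,u-w);y0=max(0,v-int(w*.75))
    cv2.imwrite(f"pics/{name}.png",cv2.resize(im[y0:v+int(w*.75),x0:u+w,::-1],None,fx=s,fy=s,interpolation=cv2.INTER_CUBIC)[:600,:800])
    print(name,"origin",x0,y0,"scale",s)
def down(yaw):  # tool x axis at yaw in the world, z down
    M=np.array([[np.cos(yaw),np.sin(yaw),0],[np.sin(yaw),-np.cos(yaw),0],[0,0,-1]]).T.copy()
    M=np.column_stack([[np.cos(yaw),np.sin(yaw),0],[np.sin(yaw),-np.cos(yaw),0],[0,0,-1]])
    q=R.from_matrix(M).as_quat(); return np.array([q[3],q[0],q[1],q[2]])
def st():
    print("t",round(telemetry.current_t(),2),"p",np.round(telemetry.current_ee_pos(),4),"F",np.round(telemetry.current_wrist_force(),1),"T",np.round(telemetry.current_torque(),2),"o",round(telemetry.current_opening(),4))
E
python3 - <<'E'
from h import *
for c,n in (("top","hinge"),("side","hinge")):
    crop(c,[.52,.088,.07],f"{c}_hinge",50,7)
crop("top",[.505,-.22,.02],"top_tray",50,8)
crop("top",[.485,.287,.08],"top_st",35,10)
crop("side",[.485,.287,.08],"side_st",40,10)
for t in("hinge","tray"):
    for d in models.regions_of(t,"top")[:4]:
        ys,xs=np.nonzero(d["pixels"]); print(t,d["score"],xs.mean(),ys.mean(),len(xs),cv2.minAreaRect(np.c_[xs,ys].astype(np.float32)))
E
```

```text
top_hinge origin 238 174 scale 7
side_hinge origin 256 196 scale 7
top_tray origin 362 179 scale 8
top_st origin 169 201 scale 10
side_st origin 218 288 scale 10
hinge 0.92 425.4655172413793 290.4871921182266 2030 ((425.9546813964844, 290.78289794921875), (32.118324279785156, 82.18124389648438), 22.42586326599121)
hinge 0.77 216.77029608404968 309.44699140401144 2094 ((216.3743133544922, 308.1637878417969), (31.34478187561035, 85.2257308959961), 8.45502758026123)
hinge 0.76 288.0764367816092 213.17298850574713 1740 ((287.34307861328125, 213.11526489257812), (25.051448822021484, 79.51248168945312), 13.600543022155762)
tray 0.91 402.4981818181818 214.9570909090909 1375 ((416.4494323730469, 216.28091430664062), (77.64865112304688, 32.42470932006836), 5.440331935882568)
```

View pics/top_hinge.png

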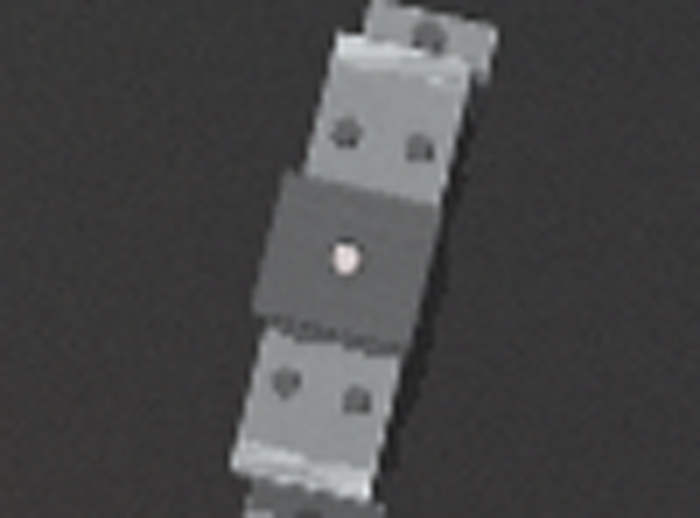

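View pics/side_hinge.png

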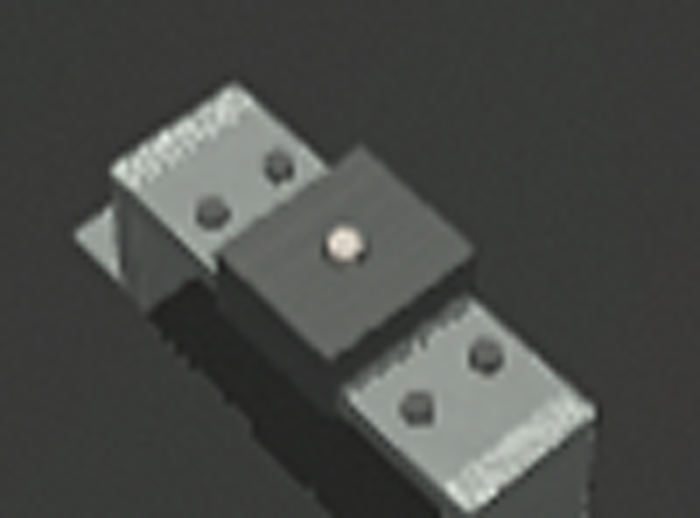

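View pics/top_tray.png

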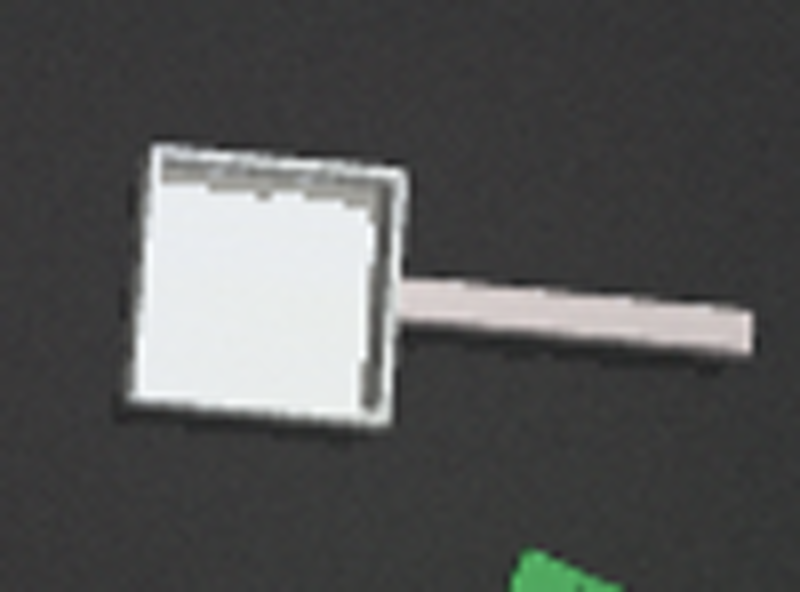

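View pics/top_st.png

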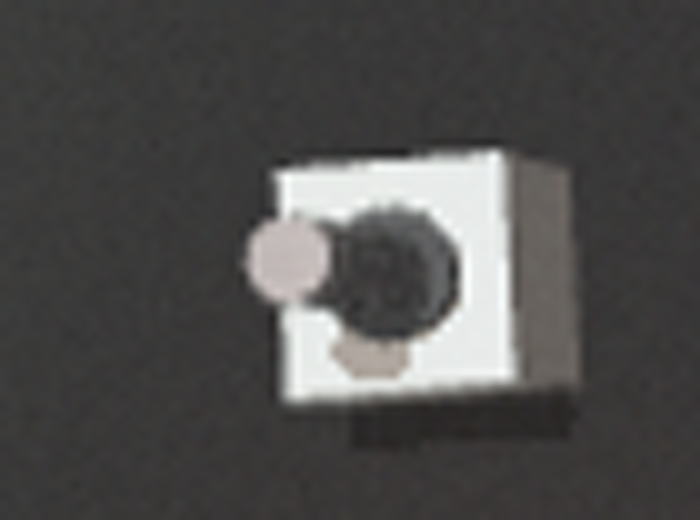

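View pics/side_st.png

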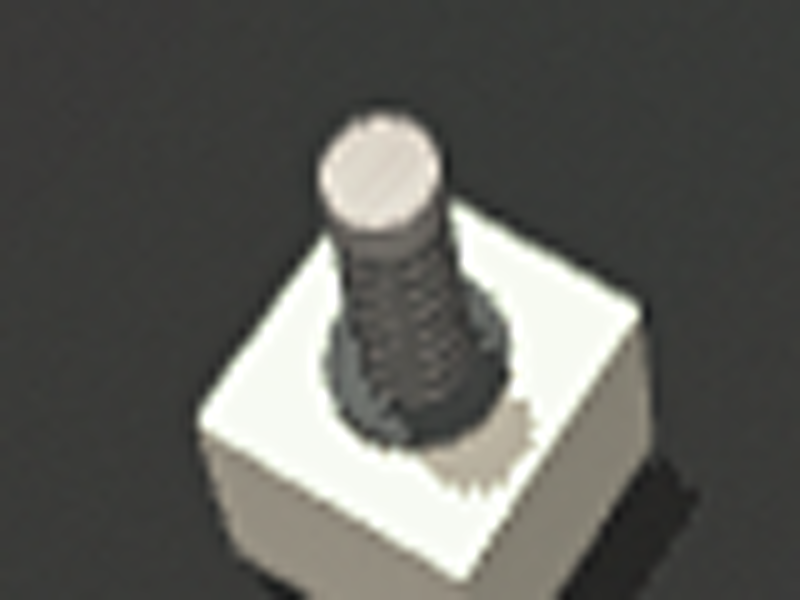

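Crops confirm that the grey fixture with the dark block is the right one: its bright pin shows at top (287,211). The tray sits at (395,215) with its handle to the right, and the punch stands in the white stand at (198,227)/(260,325). Computing poses next.

Run:
```python
from h import *
def P(c,pts,o,s,z): 
    return p2w(c,(np.array(pts,float)+.5)/s-.5+np.array(o),z)
T=lambda c,pts,o,s,z:print(np.round(P(c,pts,o,s,z)[:,:2],4).tolist())
print("pin");T("top",[[344,258]],(238,174),7,.086);T("side",[[344,243]],(256,196),7,.086)
B=P("top",[[288,172],[440,203],[408,352],[252,315]],(238,174),7,.082)
C=P("side",[[362,146],[473,250],[330,360],[217,255]],(256,196),7,.082)
def yaw(a,b): return np.degrees(np.arctan2(b[1]-a[1],b[0]-a[0]))
for n,X in(("top",B),("side",C)):
    print("block",n,np.round(X[:,:2],4).tolist(),X.mean(0),[round(yaw(X[i],X[(i+1)%4]),1) for i in range(4)])
D=P("top",[[346,132],[420,148],[357,400],[286,380]],(238,174),7,.064)
print("bolts",[round(yaw(D[i],D[(i+1)%4]),1) for i in range(4)],D.mean(0))
D=P("side",[[278,167],[486,357],[417,409],[212,213]],(256,196),7,.064)
print("bolts side",[round(yaw(D[i],D[(i+1)%4]),1) for i in range(4)],D.mean(0))
X=P("top",[[152,146],[407,170],[392,428],[128,402]],(362,179),8,.028)
print("tray",X.mean(0),[round(yaw(X[i],X[(i+1)%4]),1) for i in range(4)])
H=P("top",[[402,302],[752,332]],(362,179),8,.026);print("handle",H,yaw(H[1],H[0]))
X=P("top",[[275,170],[500,150],[518,385],[288,405]],(169,201),10,.06)
print("stand",X.mean(0),[round(yaw(X[i],X[(i+1)%4]),1) for i in range(4)])
print("punchtop");T("top",[[288,262]],(169,201),10,.136);T("side",[[380,172]],(218,288),10,.136)
X=P("side",[[200,418],[465,580],[643,310]],(218,288),10,.06);print("stand side",(X[0]+X[2])/2,[round(yaw(X[i],X[i+1]),1) for i in range(2)])
```

```text
pin
[[0.5219, 0.0904]]
[[0.5205, 0.0928]]
block top [[0.5523, 0.1097], [0.5404, 0.0578], [0.4898, 0.0695], [0.5036, 0.1224]] [0.5215401  0.08984003 0.082     ] [np.float64(-102.9), np.float64(167.1), np.float64(75.4), np.float64(-14.6)]
block side [[0.5372, 0.0588], [0.4902, 0.072], [0.5032, 0.1254], [0.5498, 0.1139]] [0.52009465 0.09250556 0.082     ] [np.float64(164.3), np.float64(76.4), np.float64(-13.8), np.float64(-102.8)]
bolts [np.float64(-103.6), np.float64(165.2), np.float64(73.1), np.float64(-14.2)] [0.52184643 0.08987952 0.064     ]
bolts side [np.float64(165.7), np.float64(75.0), np.float64(-14.8), np.float64(-104.7)] [0.52071574 0.09158407 0.064     ]
tray [ 0.51163614 -0.17611435  0.028     ] [np.float64(-96.8), np.float64(173.9), np.float64(83.1), np.float64(-7.6)]
handle [[ 0.50577368 -0.21761738  0.026     ]
 [ 0.49388977 -0.32600914  0.026     ]] 83.7431675986785
stand [0.48528852 0.28589297 0.06      ] [np.float64(-86.2), np.float64(-175.1), np.float64(93.7), np.float64(4.1)]
punchtop
[[0.4849, 0.2858]]
[[0.484, 0.2886]]
stand side [0.48355142 0.2879541  0.06      ] [np.float64(-177.2), np.float64(-86.6)]
```

Run:
```python
from h import *
g=np.array([.4985,-.2845]); 
for y in (-6.5,173.5,-14.3,165.7):
    for p in ([*g,.2],[*g,.03],[.494,-.015,.03]):
        q=inverse_kinematics(p,down(np.radians(y))); print(y,p,None if q is None else np.round(q,2))
for y in (0,90,-90,180):
    q=inverse_kinematics([.4845,.287,.108],down(np.radians(y))); print(y,None if q is None else np.round(q,2))
```

```text
-6.5 [np.float64(0.4985), np.float64(-0.2845), 0.2] [-0.64  0.29  1.56 -0.    1.29 -0.53]
-6.5 [np.float64(0.4985), np.float64(-0.2845), 0.03] [-0.64  0.45  1.78 -0.    0.91 -0.53]
-6.5 [0.494, -0.015, 0.03] [-0.17  0.36  1.96 -0.    0.82 -0.06]
173.5 [np.float64(0.4985), np.float64(-0.2845), 0.2] [-0.64  0.29  1.56 -0.    1.29  2.62]
173.5 [np.float64(0.4985), np.float64(-0.2845), 0.03] [-0.64  0.45  1.78 -0.    0.91  2.62]
173.5 [0.494, -0.015, 0.03] None
-14.3 [np.float64(0.4985), np.float64(-0.2845), 0.2] [-0.64  0.29  1.56 -0.    1.29 -0.39]
-14.3 [np.float64(0.4985), np.float64(-0.2845), 0.03] [-0.64  0.45  1.78 -0.    0.91 -0.39]
-14.3 [0.494, -0.015, 0.03] [-0.17  0.36  1.96 -0.    0.82  0.08]
165.7 [np.float64(0.4985), np.float64(-0.2845), 0.2] None
165.7 [np.float64(0.4985), np.float64(-0.2845), 0.03] None
165.7 [0.494, -0.015, 0.03] None
0 [ 0.41  0.35  1.72 -0.    1.07  0.41]
90 [ 0.41  0.35  1.72 -0.    1.07 -1.16]
-90 [ 0.41  0.35  1.72 -0.    1.07  1.98]
180 None
```

Run:
```python
from h import *
g=[.4985,-.2845]; q=down(np.radians(-6.5))
r.move_to([*g,.15],q); st()
gripper_to(.05); 
print(r.move_l([*g,.031],vel=.12,guard=8)); st()
gripper_to(.0,f_grip=15); st()
crop("top",[.505,-.22,.02],"tray_g",60,6); crop("side",[.505,-.22,.02],"tray_gs",60,6)
```

```text
t 4.69 p [ 0.4989 -0.2838  0.1501] F [-0.2 -0.3 -0.4] T [-0.03  0.08  0.  ] o 0.0941
False
t 6.66 p [ 0.499  -0.2849  0.0317] F [-0.1  0.1  0.3] T [-0.03  0.02 -0.01] o 0.0497
t 7.31 p [ 0.4985 -0.2845  0.0311] F [-0.7  1.2  0.6] T [-0.06  0.07 -0.03] o 0.0139
tray_g origin 352 171 scale 6
tray_gs origin 320 117 scale 6
```

View pics/tray_gs.png

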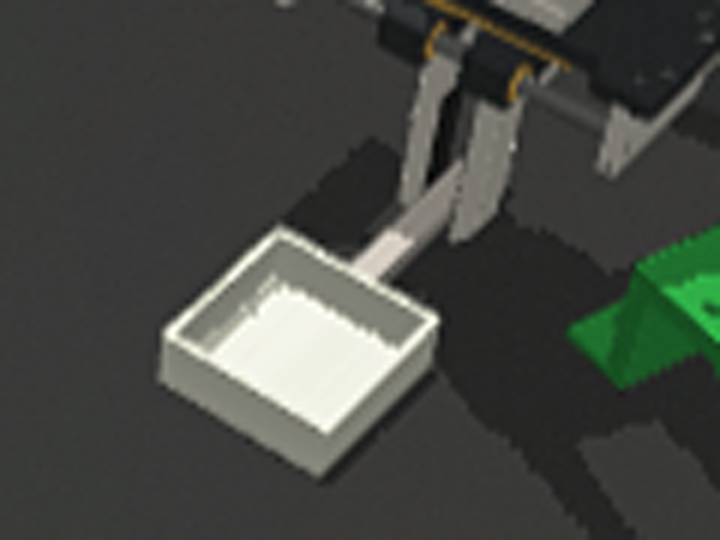

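Run:
```python
from h import *
d=np.array([np.cos(np.radians(75.7)),np.sin(np.radians(75.7))]); H=np.array([.521,.0915]); q=down(np.radians(-14.3))
w=H-.26*d
print(r.move_l([*w,.031],rot=q,vel=.1,guard=15)); st()
w=H-.11*d
print(r.move_l([*w,.031],vel=.09,guard=15)); st()
crop("top",[.51,.04,.02],"slid_t",60,6); crop("side",[.51,.04,.02],"slid_s",60,6)
```

```text
False
t 8.87 p [ 0.4564 -0.1599  0.0311] F [-0.9  2.   5.9] T [ 0.36  0.21 -0.01] o 0.0138
False
t 10.68 p [ 0.4938 -0.0146  0.0311] F [-0.8 -2.4  4.7] T [-0.74  0.18  0.02] o 0.0138
slid_t origin 249 172 scale 6
slid_s origin 262 188 scale 6
```

View pics/slid_t.png

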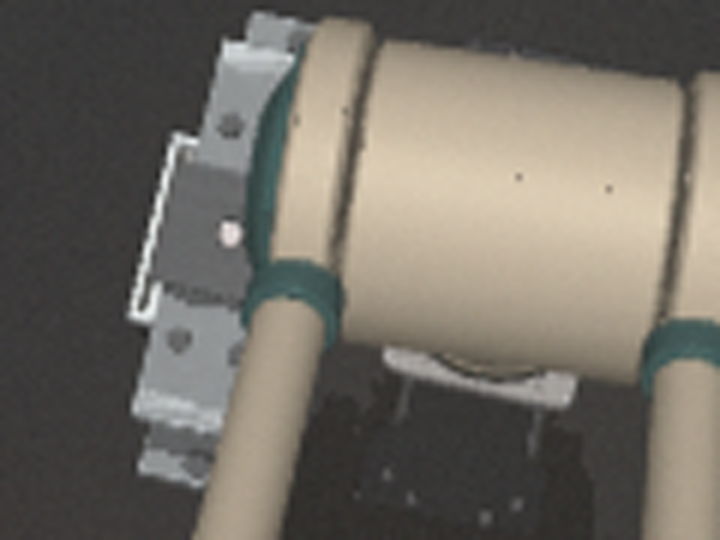

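View pics/slid_s.png

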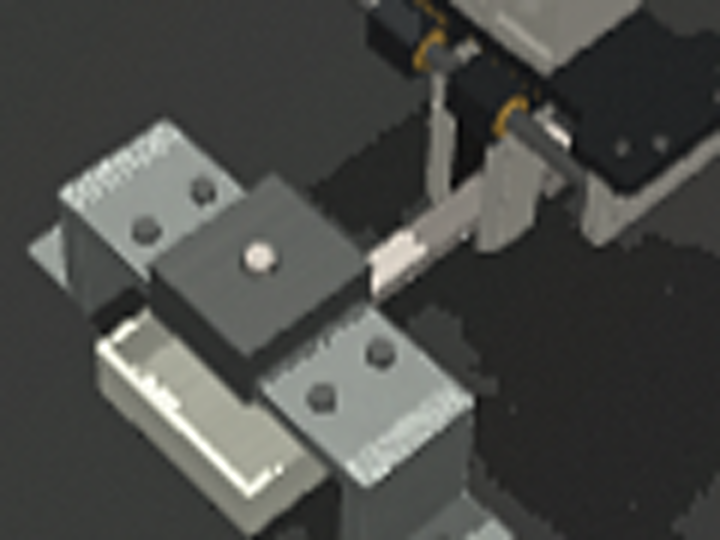

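Side view (about (290,250)) shows the tray under the block with its far rim emerging on the far side. I'll check the centring from the rim corners, then release.

Run:
```python
from h import *
d=np.array([np.cos(np.radians(75.7)),np.sin(np.radians(75.7))]); x=np.array([d[1],-d[0]]); H=np.array([.521,.0915])
A=p2w("top",(np.array([[178,135],[132,320]])+.5)/6-.5+np.array([249,172]),.028)[:,:2]; m=A.mean(0)
print(A,"rel",(m-H)@d,(m-H)@x,np.linalg.norm(A[0]-A[1]))
A=p2w("side",(np.array([[98,345],[252,497]])+.5)/6-.5+np.array([262,188]),.028)[:,:2]
print(A,[( (a-H)@d,(a-H)@x) for a in A])
gripper_to(.05); st()
r.move_l([*(H-.11*d),.15],vel=.2); st()
q=down(0)
r.move_to([.4845,.287,.2],q); gripper_to(.07);st()
crop("top",[.51,.04,.02],"rel_t",60,6); crop("side",[.51,.04,.02],"rel_s",60,6)
```

```text
[[0.56994171 0.11773698]
 [0.49199107 0.13775615]] rel 0.03758517835370655 0.0007047228545314496 0.08048024076447599
[[0.56906956 0.12134036]
 [0.49048476 0.14150597]] [(np.float64(0.04078890930728344), np.float64(0.039209619381370193)), (np.float64(0.04091933355002197), np.float64(-0.0419211707290982))]
t 11.52 p [ 0.4938 -0.0151  0.031 ] F [-0.6  0.3  0.2] T [-0.06  0.14  0.04] o 0.05
t 12.26 p [ 0.493  -0.015   0.1493] F [-0.2 -0.7  0.5] T [-0.05  0.07 -0.02] o 0.0501
t 13.96 p [0.4846 0.2868 0.2   ] F [ 0.  -0.3 -0. ] T [-0.08  0.08  0.02] o 0.07
rel_t origin 249 172 scale 6
rel_s origin 262 188 scale 6
```

View pics/rel_t.png

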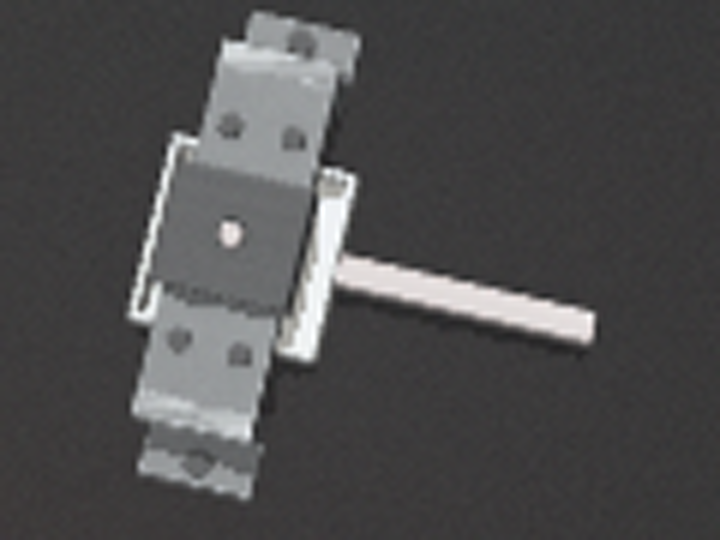

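View pics/rel_s.png

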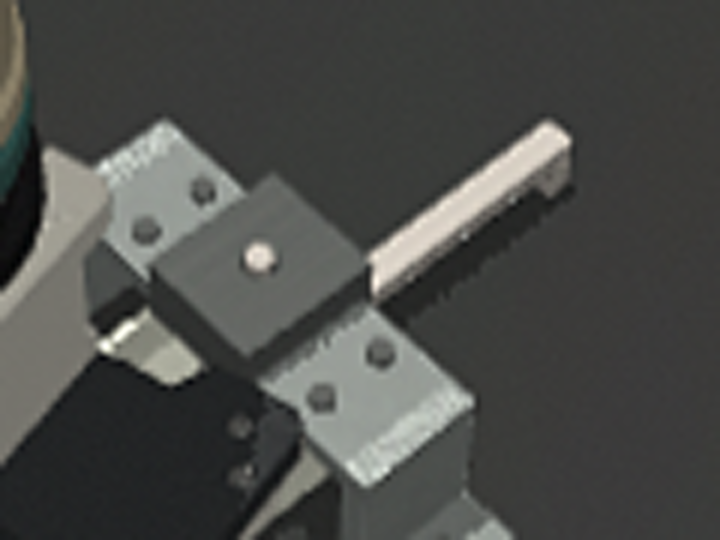

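Run:
```python
from h import *
print(r.move_l([.4845,.287,.108],vel=.12,guard=8)); st()
gripper_to(0,f_grip=50); st()
crop("side",[.485,.287,.1],"grip_s",40,8)
print(r.move_l([.4845,.287,.225],vel=.12)); st()
crop("side",[.485,.287,.18],"lift_s",50,8);crop("top",[.485,.287,.18],"lift_t",50,6)
```

```text
False
t 14.97 p [0.485  0.2873 0.1086] F [-0.7 -0.1 -0.7] T [-0.08  0.01  0.02] o 0.0698
t 15.81 p [0.4845 0.287  0.108 ] F [ 0.4 -1.   0.6] T [-0.08  0.08 -0.04] o 0.0193
grip_s origin 217 283 scale 8
False
t 16.98 p [0.484  0.2867 0.2241] F [-0.2  0.6 -0.4] T [-0.01  0.05  0.03] o 0.0198
lift_s origin 203 253 scale 8
lift_t origin 139 188 scale 6
```

View pics/lift_s.png

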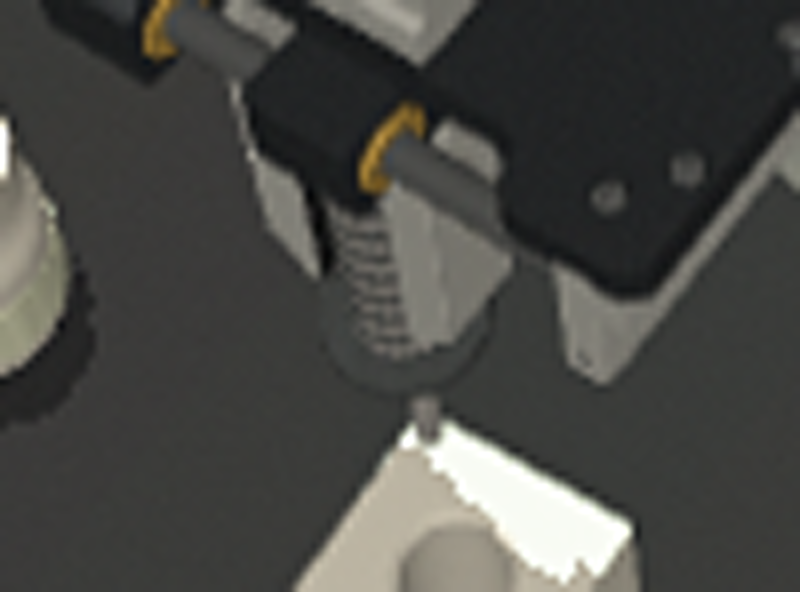

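View pics/grip_s.png

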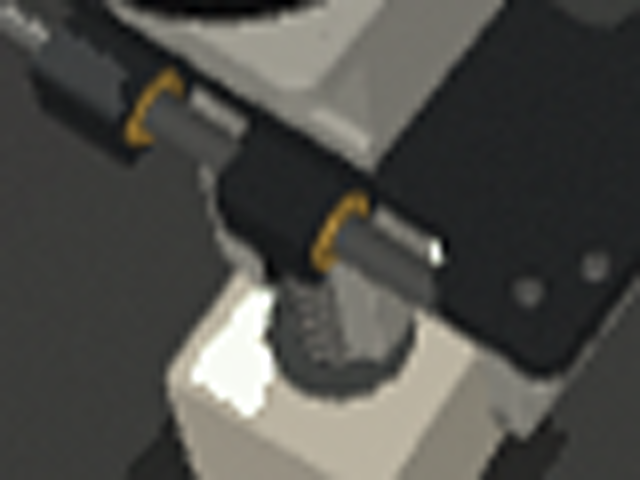

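Run:
```python
from h import *
print("tip now",p2w("side",(np.array([[427,437]])+.5)/8-.5+np.array([203,253]),.129))
r.move_l([.521,.0915,.225],vel=.15); r.move_l([.521,.0915,.194],vel=.1);r.hold(.3); st()
print(telemetry.current_tool_rot())
crop("side",[.521,.0915,.09],"hov_s",30,13)
crop("top",[.521,.0915,.09],"hov_t",40,8)
print(w2p("side",[[.521,.0915,.098],[.521,.0915,.086]]))
```

```text
tip now [[0.48340573 0.28931636 0.129     ]]
t 19.32 p [0.5214 0.0915 0.1946] F [-1.2  0.4 -1.4] T [-0.1   0.02 -0.04] o 0.019
[-3.28221177e-05  9.99999829e-01  6.62247125e-06  5.84493016e-04]
hov_s origin 274 206 scale 13
hov_t origin 246 180 scale 8
[[304.85706163 226.20745409]
 [304.8751437  229.75181345]]
```

View pics/hov_s.png

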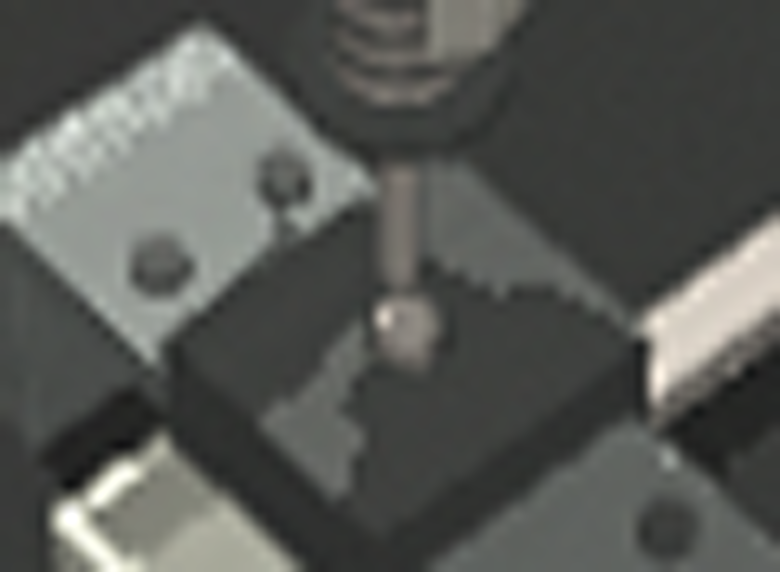

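View pics/hov_t.png

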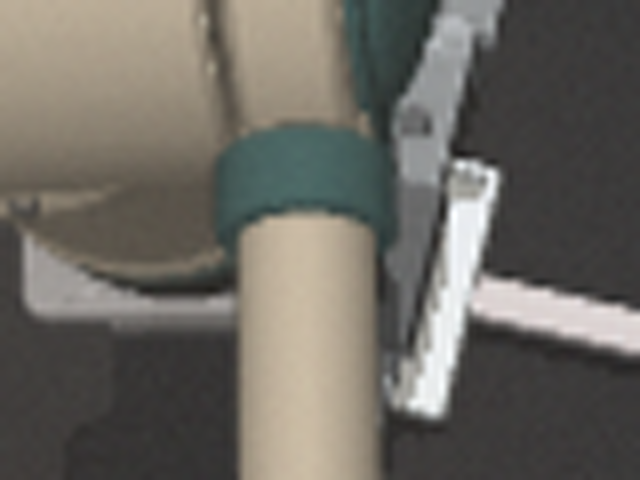

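Run:
```python
from h import *
im=vision.snapshot("side")
c=im[215:240,295:316,::-1].astype(float); c=np.clip((c-40)*1.7,0,255).astype(np.uint8)
cv2.imwrite("pics/hov_e.png",cv2.resize(c,None,fx=22,fy=22,interpolation=cv2.INTER_NEAREST))
print(im[218:240,299:313].sum(2)//3)
st()
```

```text
[[156 136  98  52  63  74  75  69  83  83  78  63  56  57]
 [153 156 168  94  88 117 114  90 101  99 100  84  62  56]
 [153 156 145 134  95 113 111  88  99  98  99 102  82  61]
 [149 138  95  90  93 112 109  87 100 100  99  97  97  83]
 [115  55  57  58  87 113 110  88 100  99  97  94  98  99]
 [ 57  60  61  61  87 113 110  88  99  97  95  97  99 100]
 [ 60  62  61  60  87 113 109  87  98  97  97  98  99  97]
 [ 61  62  63  63  88 113 110  82  89 101 102  99  97  98]
 [ 63  63  63  62  85 114 110  66  61  95  92 100  99  99]
 [ 65  65  62  61  72 105 101  63  60  59  61  92  89  99]
 [ 64  62  62  59  63  92  92  77  62  61  61  60  62  94]
 [ 61  62  60  61 136 137 133 120  78  60  61  61  61  60]
 [ 62  61  73  72 205 127 131 134 100  59  61  62  62  63]
 [ 60  77 103  67 124 127 135 132 100  56  63  63  64  62]
 [ 75 105 101  66  99 120 133 119  70  49  63  62  62  62]
 [103 103 101  80  75  99 105 104  67  59  62  63  63  64]
 [102 101  93  59  56  65  76  80  61  63  63  64  64  62]
 [101 100  58  62  61  61  61  60  63  63  63  65  62  64]
 [100  91  61  62  62  63  63  63  63  64  63  62  62  63]
 [100  70  59  63  63  64  63  63  64  63  63  63  64  63]
 [101 100  73  60  63  62  64  64  63  63  64  64  64  64]
 [100 102 103  60  63  64  63  64  63  64  63  65  64  63]]
t 19.47 p [0.5211 0.0915 0.1943] F [ 0.1  0.3 -1.3] T [-0.07  0.05  0.02] o 0.0191
```

View pics/hov_e.png

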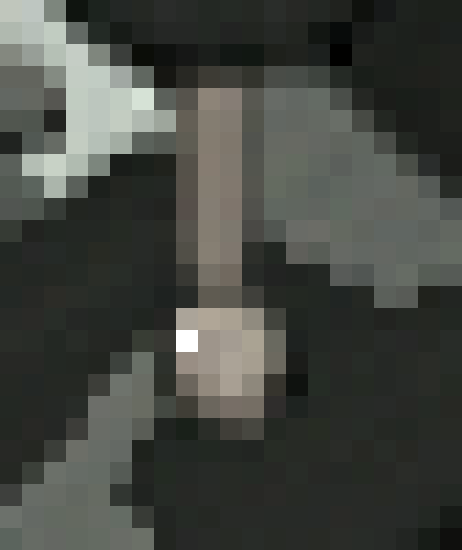

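Run:
```python
from h import *
k,M,p=cal("side"); ex=M[:2,0]/np.linalg.norm(M[:2,0]); print(ex)
t=np.array([.521,.0915])+.0006*ex; print(t)
r.move_l([*t,.194],vel=.05)
print(r.move_l([*t,.176],vel=.02,guard=4)); st()
crop("side",[.521,.0915,.09],"touch_s",30,13)
```

```text
[-0.8375968  -0.54628893]
[0.52049744 0.09117223]
True
t 20.35 p [0.5204 0.0912 0.1812] F [1.7 0.  1.1] T [ 0.02 -0.12  0.02] o 0.019
touch_s origin 274 206 scale 13
```

View pics/touch_s.png

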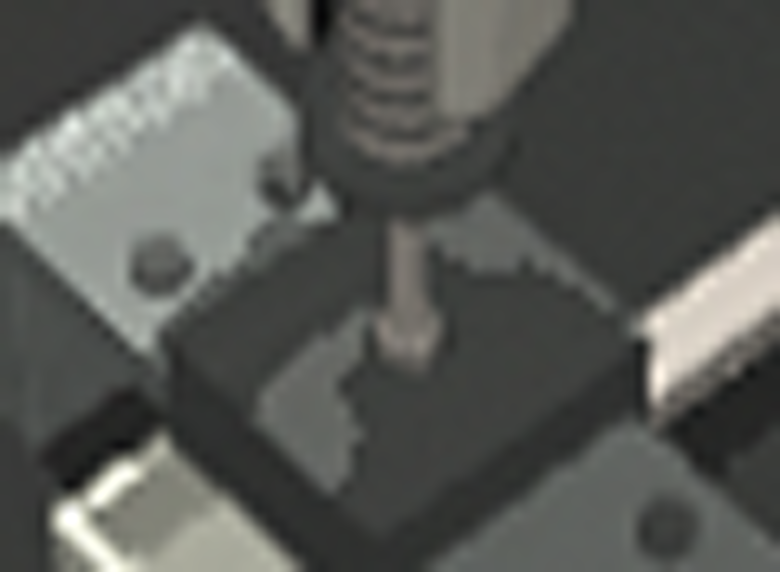

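Contact at tip z ≈ 85 mm, as expected, and the tip is centred on the pin at crop (408,325). Pushing through now.

Run:
```python
from h import *
t=[.5205,.0912]
for z in (.174,.166,.158,.150,.145):
    g=r.move_l([*t,z],vel=.03,guard=22); print(g); st()
    if g: break
crop("side",[.521,.0915,.06],"push_s",45,9)
```

```text
False
t 20.78 p [0.5209 0.0912 0.1745] F [-0.   0.4  5.2] T [-0.03  0.08  0.02] o 0.0193
False
t 21.2 p [0.5206 0.0912 0.1659] F [-0.   0.4  1.3] T [-0.07 -0.1   0.04] o 0.0196
False
t 21.62 p [0.5198 0.0912 0.1571] F [ 0.4 -0.8 -1.1] T [-0.04  0.1  -0.  ] o 0.0197
False
t 22.03 p [0.5203 0.0912 0.1497] F [-0.6 -0.4 -1.4] T [-0.03  0.06 -0.04] o 0.0196
False
t 22.35 p [0.5203 0.0912 0.1448] F [ 0.8 -0.6 -1.3] T [-0.08  0.06  0.03] o 0.0194
push_s origin 259 204 scale 9
```

View pics/push_s.png

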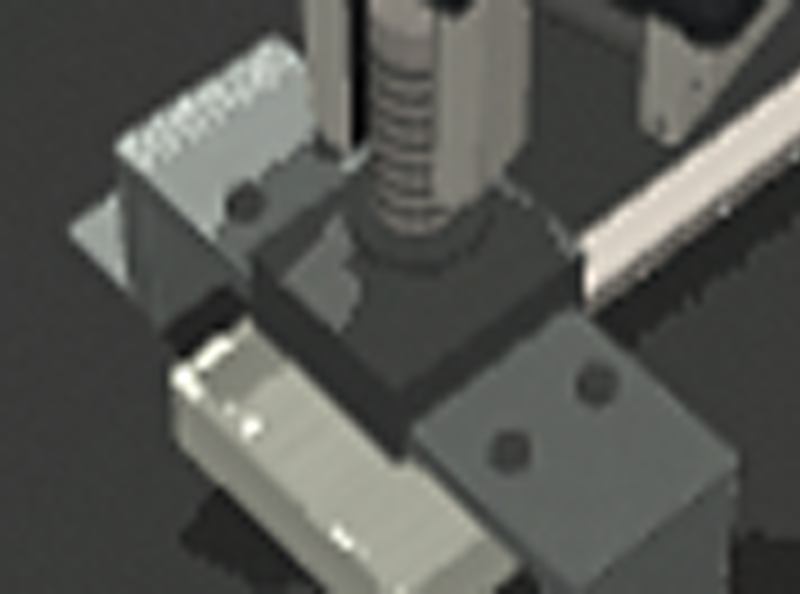

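Run:
```python
from h import *
r.move_l([.5205,.0912,.225],vel=.12); st()
r.move_l([.4845,.287,.225],vel=.15); r.hold(.2); st()
im=vision.snapshot("side");crop("side",[.521,.0915,.06],"after_s",45,9,im); crop("side",[.4845,.287,.12],"ret_s",45,9,im)
crop("top",[.521,.0915,.06],"after_t",45,8)
```

```text
t 23.22 p [0.5199 0.0912 0.2244] F [ 1.  -0.1 -1.8] T [-0.03  0.07  0.  ] o 0.0192
t 24.89 p [0.4847 0.2864 0.2251] F [ 0.1  0.2 -1.6] T [-0.11  0.05  0.01] o 0.0195
after_s origin 259 204 scale 9
ret_s origin 211 275 scale 9
after_t origin 242 178 scale 8
```

View pics/after_t.png

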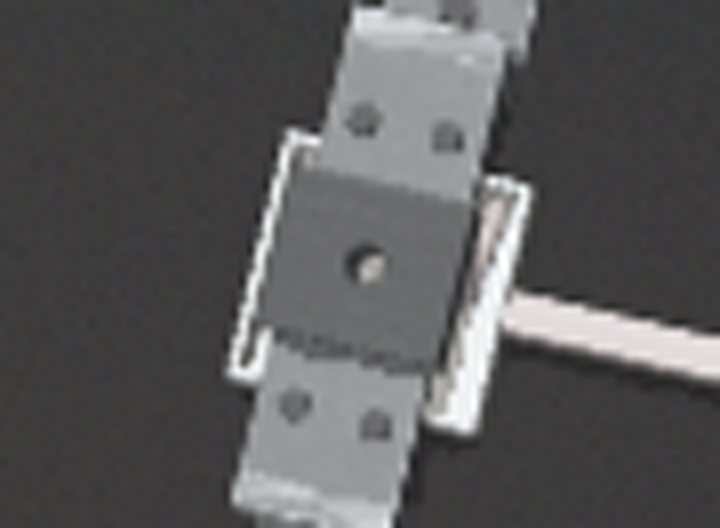

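View pics/after_s.png

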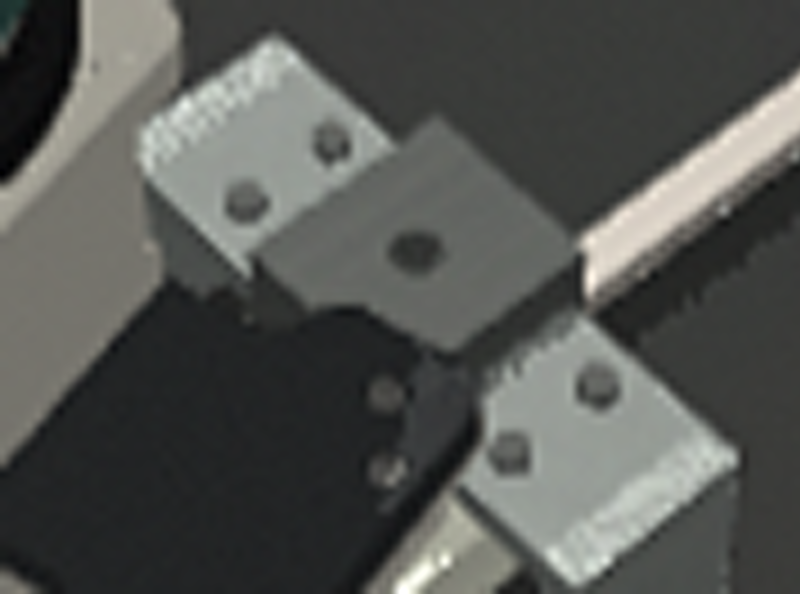

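View pics/ret_s.png

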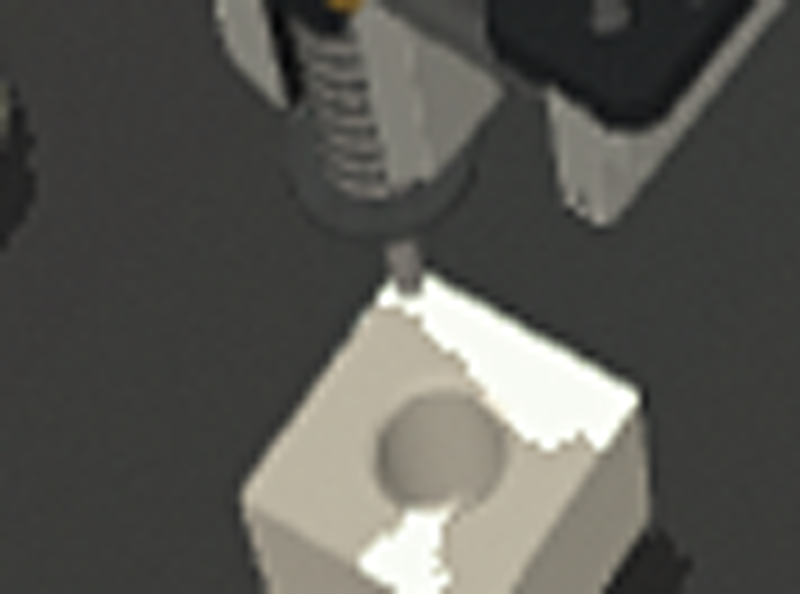

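The hole is empty (top crop (366,264)), with the tray floor visible through it. A pinkish pin lies along the tray's near wall at (490,230). Returning the punch.

Run:
```python
from h import *
print("hole",p2w("side",(np.array([[442,450]])+.5)/9-.5+np.array([211,275]),.06))
r.move_l([.4845,.287,.13],vel=.1,guard=8); st()
print(r.move_l([.4845,.287,.1065],vel=.03,guard=5)); st()
gripper_to(.06); st()
r.move_l([.4845,.287,.2],vel=.15)
r.move_to([.3,.0,.3],down(0)); st()
for c in("side","top"):
    im=vision.snapshot(c); cv2.imwrite(f"pics/{c}_end.png",im[:,:,::-1])
    crop(c,[.4845,.287,.1],f"end_st_{c}",40,8,im); crop(c,[.515,.08,.05],f"end_h_{c}",45,8,im)
    for t in ["pin","punch_tip","punch_grip","jar","beaker","tape","vial"]:
        for d in models.mark_of(t,c)[:2]: print(c,t,np.round(d["at"],4),round(float(d["score"]),2))
```

```text
hole [[0.48315891 0.2891383  0.06      ]]
t 26.09 p [0.485  0.2872 0.1307] F [ 0.2  0.2 -0.2] T [-0.06  0.1   0.04] o 0.0194
True
t 26.78 p [0.4842 0.2869 0.108 ] F [-0.4 -0.4  4.1] T [-0.06  0.06 -0.03] o 0.0193
t 27.57 p [0.4834 0.2865 0.1073] F [-0.2  0.1  0.2] T [-0.11  0.05 -0.03] o 0.0598
t 29.67 p [3.006e-01 2.000e-04 2.998e-01] F [0.1 0.8 0.6] T [-0.12  0.07 -0.03] o 0.0598
end_st_side origin 217 283 scale 8
end_h_side origin 265 204 scale 8
side pin [0.4853 0.284  0.0603] 0.55
side punch_tip [ 0.492  -0.0151  0.0232] 0.66
side punch_grip [0.4859 0.2859 0.1043] 0.6
side jar [ 0.6484  0.2823 -0.001 ] 0.78
side beaker [ 0.7572 -0.0208  0.0035] 0.69
side tape [0.7648 0.2072 0.0016] 0.8
side tape [ 0.5221  0.0891 -0.0014] 0.43
side vial [ 0.7442 -0.2168  0.    ] 0.49
end_st_top origin 162 197 scale 8
end_h_top origin 247 181 scale 8
top pin [0.5128 0.0676 0.0094] 0.57
top pin [ 0.4924 -0.0148  0.02  ] 0.19
top punch_grip [0.4858 0.2875 0.1047] 0.52
top jar [ 6.502e-01  2.801e-01 -5.000e-04] 0.67
top beaker [0.5211 0.0916 0.0833] 0.68
top beaker [ 0.7543 -0.0225 -0.001 ] 0.61
top tape [ 7.598e-01  2.090e-01 -3.000e-04] 0.79
top vial [ 7.442e-01 -2.164e-01 -7.000e-04] 0.68
```

View pics/end_st_side.png

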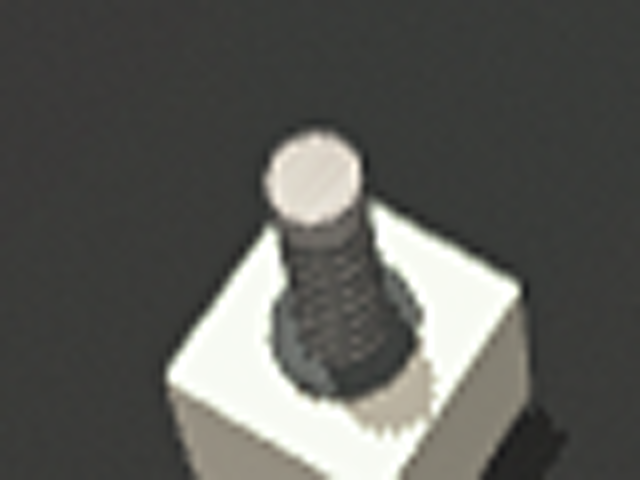

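View pics/end_h_top.png

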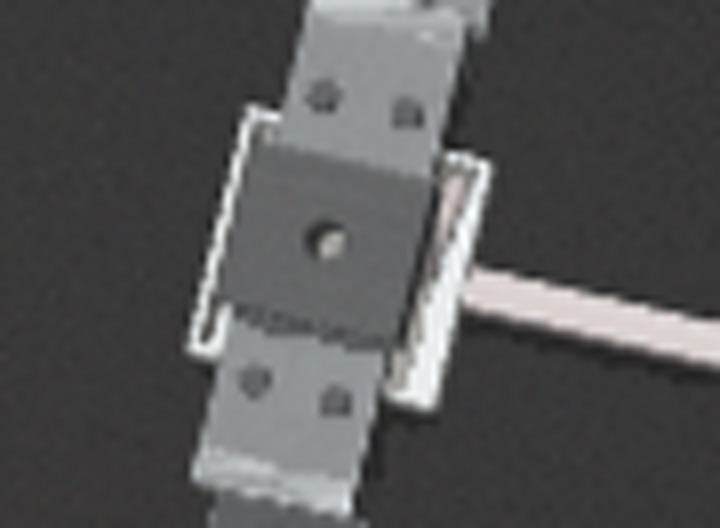

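View pics/top_end.png

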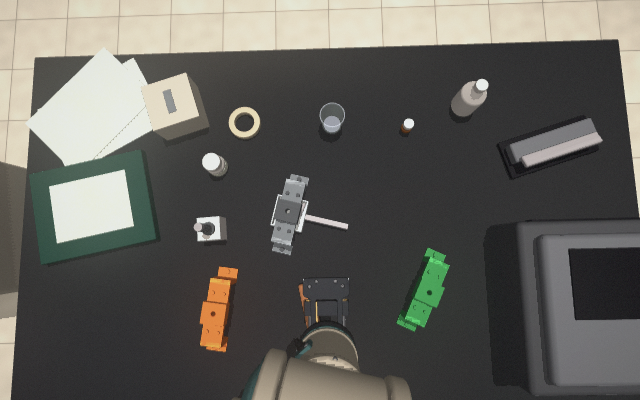

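View pics/end_st_top.png

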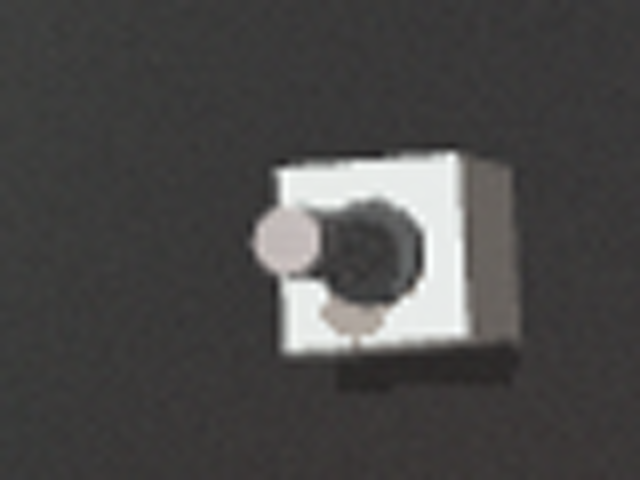

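The punch is upright with its collar on the stand (side crop (345,340)). The hole is empty, and the pin lies in the tray by the near wall (top crop (452,200)). The bystanders haven't moved.

```bash
python3 -c "
from h import *
r.sign_off(); st()"
```

```text
the job is handed in; nothing more can be done
the job is handed in; nothing more can be done
```

The job is done and handed in. My last time reading was about 29.7 s, against the 67 s limit. I slid the tray by its handle under the grey hinge, pushed the pin through with the punch, and put the punch back in its stand.

**Last checks:**
- **Tray:** before I released it, its centre was within about 3 mm of the hole in both cameras. It looked unmoved afterwards.
- **Pin:** contact came about where expected (tip at 85 mm), and the push force dropped to zero on the way down to 33 mm below the mouth. The hole is now empty. The top picture shows the pin lying in the tray along its near wall, and the top model puts it there too (0.513, 0.068).
- **Punch:** its collar met the stand at the same height it was taken from (TCP at 108 mm), and both pictures show it upright.
- **Bystanders:** jar, beaker, tape and vial are within 4 mm of their first readings. The green and orange look-alikes were not touched.

**Disagreements:** the two cameras differed by about 2.5 mm throughout, so I averaged them and corrected 0.6 mm from the side view before pushing. The side model gave wrong places at the end for the pin (on the stand) and the punch tip (by the tray handle). The top model also reported a false beaker on the hinge. I went by the pictures in each case.

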